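Square up a pile of portable drives in a stacking tray

TASK

Pile the three portable drives squarely in the corner of the metal stacking tray: the grey one that lies crooked in it stays at the bottom, then the blue one, then the orange one on top. Before you stack the next one, push each drive, lying flat, until you feel it butt against both the end stop and the two side posts, so that the pile ends flush with them; these are delicate drives, so set them down without dropping them and push them home gently, and leave the mouse, the mug and the screwdriver where they are.

Things in the scene. Friction and masses are not known exactly. Their poses are not given: they have to be found in the camera images.
- grey_mid (a point): grey flat box-shaped portable drive, 120 (its x) x 64 (its y) x 14 mm (its z, upward), about 0.2 kg; this point is its centre, half-way up. Both halves of a turn look alike: either end may face the end stop. Starts flat on the tray floor, slightly turned, about 8 to 18 mm short of both stops. Sliding a drive that bears on what lies below it drags with about 2 to 5 N, less if it is held up by a millimetre; the stops are rigid
- blue_mid (a point): blue flat box-shaped portable drive, 120 (its x) x 64 (its y) x 14 mm (its z, upward), about 0.2 kg; this point is its centre, half-way up. Both halves of a turn look alike: either end may face the end stop. Starts flat on the table to one side of the tray
- orange_mid (a point): orange flat box-shaped portable drive, 120 (its x) x 64 (its y) x 14 mm (its z, upward), about 0.2 kg; this point is its centre, half-way up. Both halves of a turn look alike: either end may face the end stop. Starts flat on the table on the other side of the tray
- corner (a point): inner corner of the tray, on its floor (6 mm above the table), where the plane of the end stop's inner face meets the plane of the side posts' inner faces. Axes are the tray's: x points toward the end stop (away from the drives), y toward the side posts, z up. A drive flush with both stops has its centre at x = -60 mm, y = -32 mm from here; z = 7, 21 or 35 mm as bottom, middle or top of the pile
- tray: aluminium plate 166 (x) x 130 (y) x 6 mm, fixed to the table; origin at the centre of its underside. It carries the stops on its +x and +y sides; the -x and -y sides are open. The corner point lies 66 mm along x, 32 mm along y, 6 mm up
- end_stop: dark steel rigid plate, part of the tray, 50 mm wide along y, 8 mm thick, 46 mm tall above the tray floor, its face at corner x = 0, centred on the drive's width (corner y from -57 to -7 mm). Its body origin is the tray's origin, not the plate
- side_stops: two dark steel rigid posts, part of the tray, each 20 mm long (x), 8 mm thick, 46 mm tall above the tray floor, faces at corner y = 0, spanning corner x from -120 to -100 and from -20 to 0 mm; the 80 mm gap between them lets a finger hold the drive's middle. The body origin is the tray's origin, not the posts
- grey: the grey drive as a body; origin at the centre of its underside
- blue: the blue drive as a body; origin at the centre of its underside
- orange: the orange drive as a body; origin at the centre of its underside
- mouse: black computer mouse, 100 x 58 x 29 mm, on a red mat beyond the tray; origin at the centre of its underside; leave alone
- mug: white mug, 80 mm across, 95 mm tall; origin at the centre of its underside; leave alone
- screwdriver: screwdriver about 200 mm long lying on the table; origin on its long axis, near mid-length; leave alone
Not all that is in view belongs to the job. Several things have the shape of the tray; the one meant has the colours described above.

How it is judged:
By the outcome, as a careful person would: the job done as asked, in the order asked, and still so for the second after the job is handed in, with the robot touching nothing.
It also fails if it takes over 67 s, if anything falls off the work surface, if the arm or the gripper's body presses on something with over 40 N, if the wrist force passes 120 N, or if a joint passes its speed limit or range.

ROBOT

A 6-joint arm with a two-finger parallel gripper is mounted at the origin on the work surface. World frame = base frame: x ahead of the robot, y to its left, z up, the work surface at z = 0. Lengths are in m, angles in rad, forces in N, time in s.
With the tool pointing down it reaches from about 0.35 to 0.975 m from the base axis. Payload 4.9 kg.
Tool frame: the origin (TCP) lies at the very end of the fingers, on their centre line; the grasp point (between the pads) lies 19 mm behind it (ctrl.pinch_z is the distance from the TCP to the grasp point, in m); z points along the fingers, y is the direction in which the jaws open and shut (so a half turn about z gives the same grasp; the last joint's range is limited). The gripper opens to 85 mm and grips with 20 to 120 N. Pads are 22 mm wide; open, the fingers measure 114 mm over their backs; the gripper's body (76 mm by 85 mm) begins 54 mm behind the grasp point. The pads swing forward as they close: fully open they stand 13 mm farther back than shut.
Start: joints at [-1.329, 0.053, 1.613, -0, 1.476, -0.119], TCP at [0.221, -0.585, 0.231] pointing down, gripper open.
Joint ranges: [-3.01, 3.01], [-1.01, 2.22], [0.06, 2.58], [-1.02, 4.17], [0.09, 2.62], [-3.14, 3.14]. Speed limits (rad/s): [2.57, 2.57, 3.14, 3.14, 3.14, 3.14].

INTERFACE

Orientations are given as a rotation vector (axis times angle).
In Python, from station import ctrl gives the robot as it stands.
- The arm moves only by the tool carry_out, never from a script. Its argument "series" is a list of rows, each a list of 7 numbers: the shift along the world's x, y, z each as a share of 0.025 m, from -1 to 1, then the turn, a rotation vector about the world's x, y, z each as a share of 0.1 rad, from -1 to 1, then the opening, from 0 (shut) to 1 (fully open). A call has 1 to 12 rows; each row shifts and turns the commanded pose from where the row before left it; what a row does not reach is not made up. A row lasts 1/10 s, in which the tool goes at most 50 mm and 8.59 degrees, less where a joint would pass 70% of its speed; a pose out of reach is approached as far as the arm can. A call with a number of a shift or a turn outside -1 to 1 is refused whole. A call with a gripper value outside its range is refused whole. The fingers move at their own pace and stop on an object; "grip_force" is the grip in N (left out, the last holds). Time passes only in rows, so rows that do not move let the fingers close. It gives the time, the measured TCP pose, the force and the opening at its end, in the units of the state.
- ctrl.get_obs(): the state, without advancing time (a new reading comes with each control period).
- ctrl.get_image(name): name is "scene" or "top" or "wrist"; returns a dict with "frame" (400x640x3 uint8, blue, green, red), "fx", "fy", "cx", "cy" (pixels), "k1" (the pictures are not rectified: a ray, as slopes to the right and down, at radius r is drawn at 1 + k1 r^2 times it, then the intrinsics apply), "R" (3x3) and "t" (3): a world point X has camera coordinates R X + t; the wrist camera has in their place "hand_eye" (4x4, takes a point from camera to tool coordinates, whose origin is the TCP and whose axes are the flange's). Camera axes: x right, y down, z forward; pixel columns grow to the right and rows downward; lengths in m; the calibration is good to about 2 mm. A picture is of the moment at which its call begins: read the wrist's pose just before it. There is no depth.
- ctrl.finish_job(): hands the job in, once; it reports no verdict.
Trained networks look in a picture, given as the dict that the camera call returned (one of the last four; its "shot" number tells which), for a name from the list of things; names that differ only in an ending like _2 or _b are one class to them, and where a whole thing is asked for, a point or a joint stands for the part that bears it (a point fixed in the world has none). Each returns a list of dicts, best first, with "p" (0 to 1); they miss things now and then, are a little off and sometimes report something else, mostly with a low value. They report only what shows in the picture. A call takes as long as a camera call. They do not tell look-alikes from the thing itself.
- ctrl.trace(picture, name): "mask" (400x640 bool, what is visible of it) and "rect" ([left, top, width, height] as shares, 0 to 1, of the picture: columns of its width, rows of its height, round what is visible of it).
- ctrl.mark_of(picture, name): "position" ([column, row] as shares, 0 to 1, of the picture: columns of its width, rows of its height: a listed point, or the origin of a listed thing).
The state is a dict: "t": time; "q": joint angles; "dq": joint speeds; "effort": joint torques, N m; "tool_pos": TCP position; "tool_rot": TCP orientation; "contact_force": force on the tool from outside, world axes, zero at the start; "wrist_torque": the same for the moment, N m; "opening": finger opening in m.
Only numpy, scipy, OpenCV 4.12 (cv2) and the standard library are available. Lean on these libraries where they do the work, as an engineer would, in place of code of your own. Each camera call takes 0.05 s, during which the arm holds its last target.

## Working session

There is one attempt and no reset: what is moved stays moved. The work goes in short steps, Python scripts to look and compute and a tool call to move; the robot and the scene stay as the last step left them, time stands still between calls to the robot, and variables do not carry over. Pictures are saved under pics/ and viewed, and the job is handed in when it is done.

Besides the shell and the picture viewer there is one more tool, called after "Request:" as name([rows], argument=value, ...), one row to a line, values as JSON. carry_out: Moves the arm, as the interface text tells. Shift numbers are shares of 0.025 m and turn numbers shares of 0.1 rad, none past 1 either way. Its arguments: {"type":"object","properties":{"series":{"type":"array"},"grip_force":{"type":"number"}},"required":["series"]}

```bash
ls; mkdir -p pics
python3 - <<'E'
from station import ctrl
import cv2
print(ctrl.get_obs(), ctrl.pinch_z)
for n in ("scene","top","wrist"):
    im=ctrl.get_image(n); cv2.imwrite(f"pics/a_{n}.png",im["frame"])
    print(n,{k:v for k,v in im.items() if k!="frame"})
E
```

```text
pics
{'t': 0.0, 'q': array([-1.32900228e+00,  5.33747614e-02,  1.61431972e+00, -2.71081974e-05,
        1.47600551e+00, -1.18996495e-01]), 'dq': array([ 0.00018071, -0.00029604,  0.00037121, -0.00301507, -0.00146145,
       -0.0012536 ]), 'effort': array([-1.28321317e-04, -3.93681908e+01, -3.70176816e+01, -1.00142590e-04,
        7.06133345e-03,  1.39888400e-05]), 'tool_pos': array([ 0.22047554, -0.58414046,  0.23003656]), 'tool_rot': array([-3.08854521e+00, -5.63286586e-01,  2.45257210e-04]), 'contact_force': array([-0.3053521 , -0.2750102 ,  0.52167918]), 'wrist_torque': array([-0.02467661, -0.03851684, -0.00547459]), 'opening': 0.08537045989495139} 0.0187
scene {'fx': 414.6036814629469, 'fy': 414.6036814629469, 'cx': 321.2325581556364, 'cy': 204.26584365431637, 'k1': -0.025754396309101996, 'R': array([[-0.67023469,  0.74214441, -0.00267189],
       [ 0.57269603,  0.51490842, -0.63787819],
       [-0.47202195, -0.42905827, -0.77013264]]), 't': array([ 0.33970194, -0.2527794 ,  1.43949697]), 'shot': 1}
top {'fx': 513.6462542429884, 'fy': 513.6462542429884, 'cx': 316.63704842106705, 'cy': 207.60422519598362, 'k1': -0.17047424553873222, 'R': array([[-0.01396386, -0.99986646,  0.00849   ],
       [-0.99436222,  0.01299341, -0.10523759],
       [ 0.10511322, -0.00991166, -0.99441087]]), 't': array([-0.01294807,  0.53033925,  1.51437984]), 'shot': 2}
wrist {'fx': 277.86490127488906, 'fy': 277.86490127488906, 'cx': 319.34877066328283, 'cy': 200.25529500789912, 'k1': -0.0018168959318887283, 'hand_eye': array([[ 2.03820994e-04, -9.53941631e-01, -2.99992205e-01,
         7.58336846e-02],
       [ 9.99999554e-01,  4.71158358e-04, -8.18810175e-04,
        -5.35150989e-04],
       [ 9.22440948e-04, -2.99991904e-01,  9.53941301e-01,
        -1.43327869e-01],
       [ 0.00000000e+00,  0.00000000e+00,  0.00000000e+00,
         1.00000000e+00]]), 'shot': 3}
```

View pics/a_top.png

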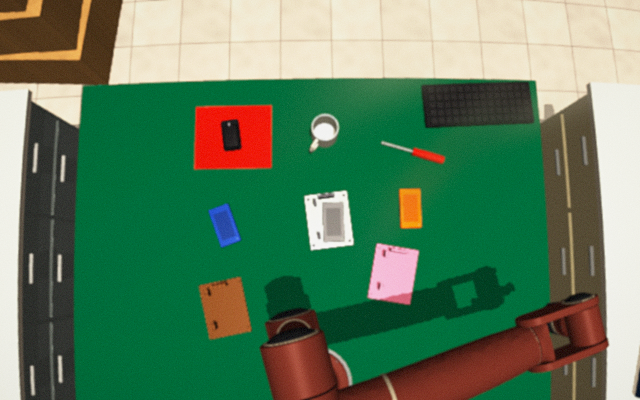

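View pics/a_scene.png

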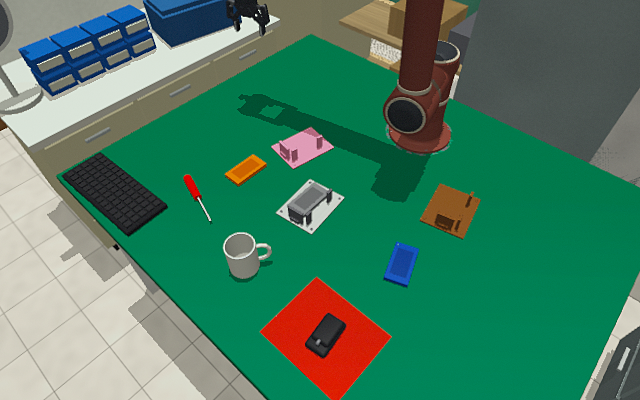

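Tray candidates in the top view are the aluminium one at (329,220), the pink one at (394,273) and the brown one at (224,308). Only (329,220) is bare metal with dark steel stops and has the grey drive in it, so it fits the description. I'll confirm that in a crop.

```bash
cat > h.py <<'E'
import numpy as np, cv2
from scipy.spatial.transform import Rotation as Ro
from station import ctrl
def cam(im,obs=None):
    if "R" in im: return np.array(im["R"]),np.array(im["t"])
    T=np.eye(4);T[:3,:3]=Ro.from_rotvec(obs["tool_rot"]).as_matrix();T[:3,3]=obs["tool_pos"]
    M=np.linalg.inv(T@im["hand_eye"]); return M[:3,:3],M[:3,3]
def K(im): return np.array([[im["fx"],0,im["cx"]],[0,im["fy"],im["cy"]],[0,0,1.]]),np.array([im["k1"],0,0,0.])
def pix2w(im,uv,z,obs=None):
    R,t=cam(im,obs);k,d=K(im)
    p=cv2.undistortPoints(np.asarray(uv,float).reshape(-1,1,2),k,d).reshape(-1,2)
    r=np.c_[p,np.ones(len(p))]@R; c=-R.T@t
    return c+r*((z-c[2])/r[:,2])[:,None]
def w2pix(im,X,obs=None):
    R,t=cam(im,obs);k,d=K(im)
    return cv2.projectPoints(np.asarray(X,float).reshape(-1,1,3),cv2.Rodrigues(R)[0],t,k,d)[0].reshape(-1,2)
def rect(mask,im,z,obs=None):
    cs=cv2.findContours(mask.astype(np.uint8),cv2.RETR_EXTERNAL,cv2.CHAIN_APPROX_NONE)[0]
    c=max(cs,key=cv2.contourArea).reshape(-1,2)
    w=pix2w(im,c,z,obs)[:,:2]
    (cx,cy),(a,b),th=cv2.minAreaRect((w*1000).astype(np.float32))
    if a<b: a,b,th=b,a,th+90
    th=(th+90)%180-90
    return cx,cy,a,b,th
E
python3 - <<'E'
from h import *
im=ctrl.get_image("top")
cv2.imwrite("pics/b.png",cv2.resize(im["frame"][150:350,190:460],None,fx=2.9,fy=2.9,interpolation=cv2.INTER_CUBIC))
for n,z in(("grey",.02),("blue",.014),("orange",.014),("tray",.006)):
    for r in ctrl.trace(im,n)[:3]: print(n,round(r["p"],2),np.round(rect(r["mask"],im,z),1))
for n,z in(("corner",.006),("grey_mid",.013),("blue_mid",.007),("orange_mid",.007),("tray",0),("mug",0),("screwdriver",.015)):
    for r in ctrl.mark_of(im,n)[:3]:
        u=np.array(r["position"])*[640,400]; print(n,round(r["p"],2),u.round(1),pix2w(im,u,z)[0].round(4))
E
```

```text
grey 0.73 [488.4 -68.5 119.7  64.    1.1]
blue 0.67 [480.9 259.5 124.2  68.5  18.8]
orange 0.57 [ 530.1 -304.6  123.    65.4   -0.9]
tray 0.96 [231.7 261.2 167.5 130.5  11. ]
tray 0.91 [494.  -54.1 168.3 132.1   6.5]
tray 0.76 [ 330.3 -248.1  167.6  132.5  -11.3]
corner 0.96 [316.1 197.8] [ 0.5626 -0.0191  0.006 ]
corner 0.89 [387.1 248. ] [ 0.4063 -0.2325  0.006 ]
corner 0.85 [210.7 288.9] [0.2894 0.3037 0.006 ]
grey_mid 0.72 [223.7 231.1] [0.4638 0.2625 0.013 ]
grey_mid 0.64 [330.5 222.7] [ 0.4853 -0.0615  0.013 ]
grey_mid 0.55 [225.5 222.2] [0.4908 0.2571 0.013 ]
blue_mid 0.76 [227.  225.4] [0.4814 0.2533 0.007 ]
orange_mid 0.59 [407.9 207.8] [ 0.5281 -0.3     0.007 ]
tray 0.96 [393.  274.6] [ 0.3252 -0.2498  0.    ]
tray 0.68 [225.3 307. ] [0.2341 0.2604 0.    ]
tray 0.66 [327.8 218.6] [ 0.4989 -0.054   0.    ]
mug 0.61 [226.3 225.2] [0.4826 0.2567 0.    ]
mug 0.58 [325.5 133.2] [ 0.7659 -0.0513  0.    ]
screwdriver 0.75 [408.7 154.5] [ 0.6928 -0.307   0.015 ]
screwdriver 0.6 [409.3 207.4] [ 0.5284 -0.3028  0.015 ]
screwdriver 0.35 [324.9 136.1] [ 0.753  -0.0489  0.015 ]
```

View pics/b.png

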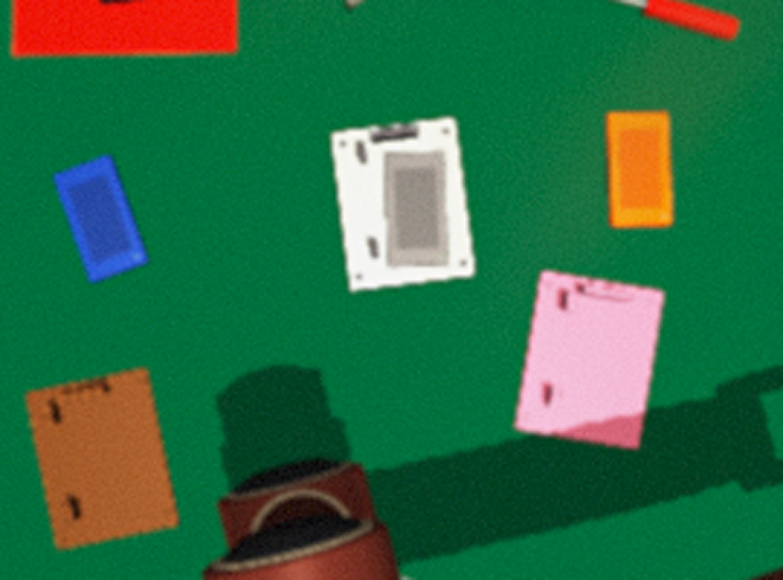

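The crop confirms it. The bare metal tray with dark stops (crop (403,205)) holds the grey drive, turned about 5° relative to the tray. The end stop faces world +x and the posts face +y. I'm moving over the tray for a close wrist view.

Request:
carry_out([
  [0.52,1,0,0,0,-0.12,1],
  [0.52,1,0,0,0,-0.12,1],
  [0.52,1,0,0,0,-0.12,1],
  [0.52,1,0,0,0,-0.12,1],
  [0.52,1,0,0,0,-0.12,1],
  [0.52,1,0,0,0,-0.12,1],
  [0.52,1,0,0,0,-0.12,1],
  [0.52,1,0,0,0,-0.12,1],
  [0.52,1,0,0,0,-0.12,1],
  [0.52,1,0,0,0,-0.12,1],
  [0.52,1,0,0,0,-0.12,1],
], grip_force=20)

```text
t: 1.85
tool_pos: [0.364, -0.3087, 0.2315]
tool_rot: [3.121, 0.358, 0.001]
contact_force: [0.1, 0.2, -0.1]
opening: 0.0855
```

Request:
carry_out([
  [0.52,1,0,0,0,-0.12,1],
  [0.52,1,0,0,0,-0.12,1],
  [0.52,1,0,0,0,-0.12,1],
  [0.52,1,0,0,0,-0.12,1],
  [0.52,1,0,0,0,-0.12,1],
  [0.52,1,0,0,0,-0.12,1],
  [0.52,1,0,0,0,-0.12,1],
  [0.52,1,0,0,0,-0.12,1],
  [0.52,1,0,0,0,-0.12,1],
  [0.52,1,0,0,0,-0.12,1],
  [0,0,0,0,0,0,1],
  [0,0,0,0,0,0,1],
])

```text
t: 3.05
tool_pos: [0.4936, -0.0596, 0.2313]
tool_rot: [3.136, 0.173, -0.001]
contact_force: [-0.8, -0.8, -0.4]
opening: 0.0849
```

```bash
cat >> h.py <<'E'
def pose(o):
    M=Ro.from_rotvec(o["tool_rot"]).as_matrix()
    return o["tool_pos"].round(4), round(np.degrees(np.arctan2(M[1,0],M[0,0])),2), M[:,2].round(4)
E
python3 - <<'E'
from h import *
o=ctrl.get_obs(); im=ctrl.get_image("wrist"); print(o["t"],pose(o),o["contact_force"])
cv2.imwrite("pics/c.png",im["frame"])
np.savez("c.npz",frame=im["frame"],tp=o["tool_pos"],tr=o["tool_rot"])
for n,z in(("grey",.02),("blue",.014),("orange",.014),("tray",.006)):
    for r in ctrl.trace(im,n)[:3]: print(n,round(r["p"],2),np.round(r["rect"],2),np.round(rect(r["mask"],im,z,o),1))
for n,z in(("corner",.006),("grey_mid",.013)):
    for r in ctrl.mark_of(im,n)[:3]:
        u=np.array(r["position"])*[640,400]; print(n,round(r["p"],2),u.round(1),pix2w(im,u,z,o)[0].round(4))
E
```

```text
3.05 (array([ 0.4936, -0.0596,  0.2313]), np.float64(6.31), array([-3.e-04, -4.e-04, -1.e+00])) [-0.77443177 -0.77986937 -0.38206181]
grey 0.84 [0.46 0.32 0.09 0.24] [488.2 -67.2 120.8  66.1   0.9]
blue 0.95 [0.04 0.26 0.14 0.24] [483.1 259.9 121.1  74.6  19.6]
orange 0.83 [0.74 0.3  0.12 0.24] [ 5.267e+02 -3.004e+02  1.192e+02  7.070e+01  3.000e-01]
orange 0.18 [0.04 0.25 0.14 0.25] [483.4 259.3 120.3  73.   19. ]
tray 0.85 [0.58 0.59 0.19 0.25] [ 325.8 -246.1  172.6  132.5  -10.4]
tray 0.82 [0.05 0.65 0.17 0.24] [229.4 279.5 171.4 167.6 -77.7]
tray 0.68 [0.42 0.26 0.15 0.31] [495.2 -53.9 165.7 129.7   6.4]
corner 0.92 [291.8 121.9] [ 0.5538 -0.0169  0.006 ]
corner 0.8 [426.1 244.1] [ 0.4038 -0.2262  0.006 ]
grey_mid 0.97 [325.  178.2] [ 0.487  -0.0673  0.013 ]
```

View pics/c.png

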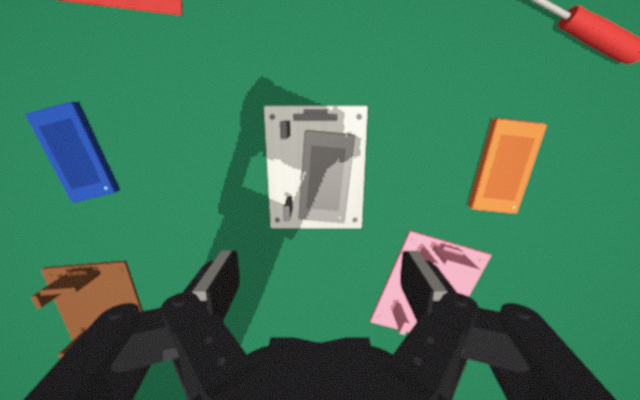

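The wrist view shows the tray at (316,167), grey in it at (326,178), blue at (72,152) and orange at (508,166). I'm descending straddling the grey drive, aligned to its yaw of about 1°.

Request:
carry_out([
  [0,-0.08,-1,0,0,-0.23,1],
  [0,-0.08,-1,0,0,-0.23,1],
  [0,-0.08,-1,0,0,-0.23,1],
  [0,-0.08,-1,0,0,-0.24,1],
  [0,0,-1,0,0,0,1],
  [0,0,-1,0,0,0,1],
  [0,0,-0.8,0,0,0,1],
  [0,0,-0.6,0,0,0,1],
  [0,0,0,0,0,0,1],
  [0,0,0,0,0,0,1],
])

```text
t: 4.4
tool_pos: [0.4937, -0.068, 0.0466]
tool_rot: [3.141, 0.024, -0.0]
contact_force: [0.6, -0.2, 0.6]
opening: 0.0852
```

Run:
```python
from h import *
for i in range(1):
    o=ctrl.get_obs(); im=ctrl.get_image("wrist"); print(o["t"],pose(o),o["contact_force"])
cv2.imwrite("pics/d.png",im["frame"])
for r in ctrl.trace(im,"grey")[:2]: print(round(r["p"],2),np.round(r["rect"],2),np.round(rect(r["mask"],im,.02,o),1))
o=ctrl.get_obs();print(pose(o))
```

```text
4.4 (array([ 0.4937, -0.068 ,  0.0466]), np.float64(0.88), array([-1.e-04, -0.e+00, -1.e+00])) [ 0.60209835 -0.2495947   0.6274414 ]
0.59 [0.42 0.37 0.17 0.42] [488.5 -67.5 121.   64.3   1.6]
(array([ 0.4946, -0.0681,  0.0476]), np.float64(0.89), array([ 2.2e-03, -6.0e-04, -1.0e+00]))
```

View pics/d.png

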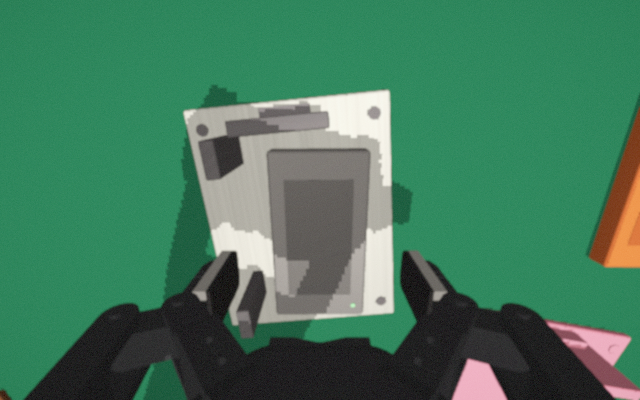

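The drive (318,232) is centred between the fingers (220 and 420), and the near post is clear of the left finger. I'll lower and close.

Request:
carry_out([
  [0,0,-0.7,0,0,0,1],
  [0,0,-0.5,0,0,0,1],
  [0,0,-0.3,0,0,0,1],
  [0,0,-0.1,0,0,0,1],
  [0,0,0,0,0,0,1],
])

```text
t: 5.0
tool_pos: [0.4935, -0.0677, 0.0061]
tool_rot: [-3.141, -0.025, 0.001]
contact_force: [0.6, 0.4, 0.4]
opening: 0.0857
```

Request:
carry_out([
  [0,0,0,0,0,0,0.8],
  [0,0,0,0,0,0,0.8],
  [0,0,0,0,0,0,0.8],
])

```text
t: 5.3
tool_pos: [0.4941, -0.0678, 0.0068]
tool_rot: [3.141, 0.025, 0.001]
contact_force: [0.9, 0.4, -0.2]
opening: 0.0684
```

Run:
```python
from h import *
o=ctrl.get_obs(); im=ctrl.get_image("wrist"); print(o["t"],pose(o),o["contact_force"],o["opening"])
im2=ctrl.get_image("scene")
a=cv2.resize(im["frame"][190:340,140:500],None,fx=2,fy=2,interpolation=cv2.INTER_CUBIC)
b=cv2.resize(im2["frame"][150:250,230:390],(720,450),interpolation=cv2.INTER_CUBIC)[:290]
cv2.imwrite("pics/e.png",np.vstack([a,b]))
```

```text
5.3 (array([ 0.4941, -0.0678,  0.0068]), np.float64(0.91), array([ 9.e-04, -3.e-04, -1.e+00])) [ 0.94381566  0.36691092 -0.20225455] 0.0684191436695886
```

View pics/e.png

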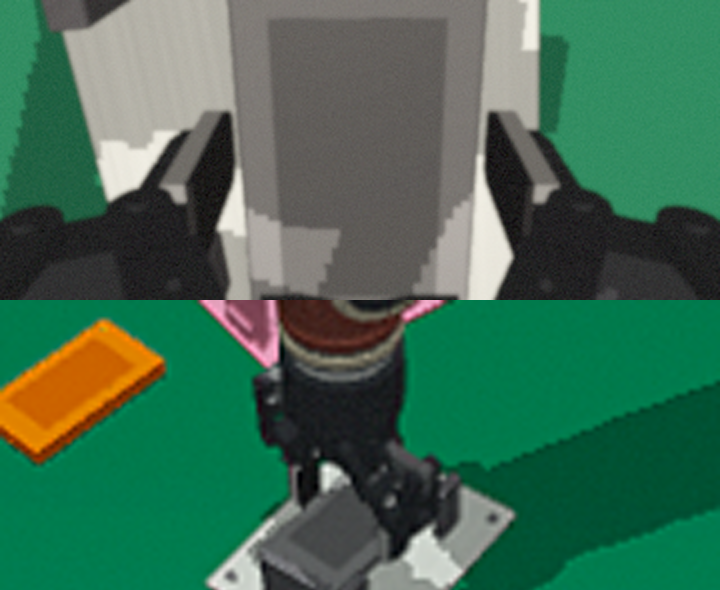

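Request:
carry_out([
  [0,0,-0.1,0,0,0,0.78],
  [0,0,0,0,0,0,0.6],
  [0,0,0,0,0,0,0.6],
  [0,0,0,0,0,0,0.6],
  [0,0,0,0,0,0,0.6],
])

```text
t: 5.9
tool_pos: [0.4937, -0.0677, 0.0038]
tool_rot: [-3.141, -0.025, -0.0]
contact_force: [1.3, 0.7, -1.3]
opening: 0.0634
```

Gripped at 63.4 mm. I'll turn it to the tray's yaw and slide most of the way, stopping short of the stops.

Request:
carry_out([
  [0,0,0,0,0,0.32,0.6],
  [0,0,0,0,0,0.32,0.6],
  [0,0,0,0,0,0.32,0.6],
  [0.09,0.1,0,0,0,0,0.6],
  [0.09,0.1,0,0,0,0,0.6],
  [0.09,0.1,0,0,0,0,0.6],
  [0.05,0.05,0,0,0,0,0.6],
  [0,0,0,0,0,0,0.6],
])

```text
t: 6.7
tool_pos: [0.502, -0.0586, 0.0038]
tool_rot: [-3.136, -0.176, -0.001]
contact_force: [0.4, 0.7, 0.2]
opening: 0.0635
```

Run:
```python
from h import *
o=ctrl.get_obs(); im=ctrl.get_image("wrist"); print(o["t"],pose(o),o["contact_force"],o["wrist_torque"],o["opening"])
for r in ctrl.trace(im,"grey")[:2]: print(round(r["p"],2),np.round(rect(r["mask"],im,.02,o),1))
cv2.imwrite("pics/f.png",im["frame"])
```

```text
6.7 (array([ 0.502 , -0.0586,  0.0038]), np.float64(6.41), array([ 4.e-04,  4.e-04, -1.e+00])) [0.40865626 0.70125797 0.19118644] [ 0.05912273 -0.05359841 -0.03621494] 0.06353871080906737
0.71 [503.8 -58.1 106.1  63.4   6.8]
```

View pics/f.png

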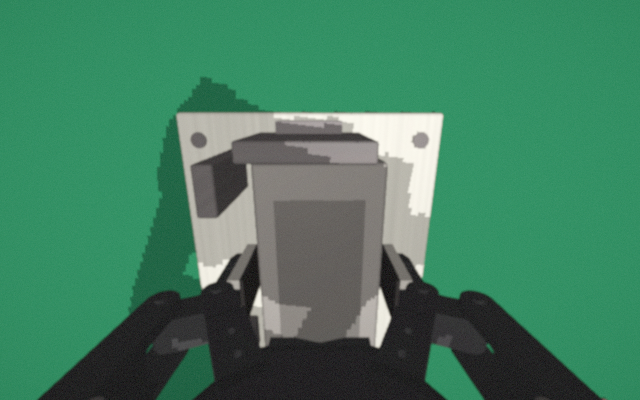

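Grey is square to the stops (yaw 6.4°) and close. The end stop is at (305,150), the far post at (215,190). Pushing toward +x in small steps.

Request:
carry_out([
  [0.02,0.002,0,0,0,0,0.6],
  [0.02,0.002,0,0,0,0,0.6],
  [0.02,0.002,0,0,0,0,0.6],
  [0.02,0.003,0,0,0,0,0.6],
])

```text
t: 7.2
tool_pos: [0.5034, -0.0588, 0.0037]
tool_rot: [3.137, 0.176, -0.001]
contact_force: [-1.8, -0.1, 2.0]
opening: 0.0636
```

Request:
carry_out([
  [0.02,0.002,0,0,0,0,0.6],
  [0.02,0.002,0,0,0,0,0.6],
])

```text
t: 7.4
tool_pos: [0.5046, -0.0588, 0.0038]
tool_rot: [3.137, 0.175, -0.0]
contact_force: [-2.4, 0.1, 1.8]
opening: 0.0635
```

Request:
carry_out([
  [0.02,0.002,0,0,0,0,0.6],
  [0.02,0.002,0,0,0,0,0.6],
])

```text
t: 7.6
tool_pos: [0.5057, -0.0586, 0.0038]
tool_rot: [3.137, 0.175, -0.0]
contact_force: [-2.3, -0.8, 1.9]
opening: 0.0637
```

Request:
carry_out([
  [0.02,0.002,0,0,0,0,0.6],
  [0.02,0.002,0,0,0,0,0.6],
])

```text
t: 7.8
tool_pos: [0.5067, -0.0585, 0.0038]
tool_rot: [-3.137, -0.175, -0.0]
contact_force: [-2.5, -0.5, 2.0]
opening: 0.0636
```

Request:
carry_out([
  [0.02,0.002,0,0,0,0,0.6],
])

```text
t: 7.9
tool_pos: [0.5068, -0.0585, 0.0038]
tool_rot: [3.137, 0.176, -0.002]
contact_force: [-4.2, -0.5, 4.9]
opening: 0.0636
```

Request:
carry_out([
  [0.02,0.002,0,0,0,0,0.6],
])

```text
t: 8.0
tool_pos: [0.5068, -0.0585, 0.0038]
tool_rot: [3.137, 0.176, -0.004]
contact_force: [-7.9, -1.2, 6.3]
opening: 0.0635
```

End stop felt (8 N, motion stopped). I'll ease off a little and then push toward the posts.

Request:
carry_out([
  [-0.02,-0.002,0,0,0,0,0.6],
  [-0.003,0.02,0,0,0,0,0.6],
  [-0.002,0.02,0,0,0,0,0.6],
  [-0.002,0.02,0,0,0,0,0.6],
  [-0.002,0.02,0,0,0,0,0.6],
])

```text
t: 8.5
tool_pos: [0.5067, -0.0575, 0.0038]
tool_rot: [3.135, 0.175, -0.001]
contact_force: [-3.6, -5.9, 3.1]
opening: 0.0637
```

Request:
carry_out([
  [-0.003,0.02,0,0,0,0,0.6],
  [-0.002,0.02,0,0,0,0,0.6],
])

```text
t: 8.7
tool_pos: [0.5066, -0.0565, 0.0038]
tool_rot: [3.135, 0.175, -0.001]
contact_force: [-3.8, -4.9, 1.9]
opening: 0.0631
```

Request:
carry_out([
  [-0.003,0.02,0,0,0,0,0.6],
  [-0.002,0.02,0,0,0,0,0.6],
])

```text
t: 8.9
tool_pos: [0.5065, -0.0555, 0.0038]
tool_rot: [3.135, 0.175, -0.001]
contact_force: [-4.0, -6.4, 2.6]
opening: 0.0629
```

Request:
carry_out([
  [-0.003,0.02,0,0,0,0,0.6],
  [-0.002,0.02,0,0,0,0,0.6],
])

```text
t: 9.1
tool_pos: [0.5063, -0.0545, 0.0038]
tool_rot: [3.135, 0.175, -0.001]
contact_force: [-4.5, -6.7, 2.8]
opening: 0.0634
```

Request:
carry_out([
  [-0.003,0.02,0,0,0,0,0.6],
])

```text
t: 9.2
tool_pos: [0.5063, -0.0539, 0.0038]
tool_rot: [3.135, 0.175, -0.001]
contact_force: [-4.0, -5.0, 1.4]
opening: 0.0632
```

Request:
carry_out([
  [-0.002,0.02,0,0,0,0,0.6],
])

```text
t: 9.3
tool_pos: [0.5062, -0.0534, 0.0038]
tool_rot: [3.135, 0.175, -0.001]
contact_force: [-4.3, -4.9, 2.3]
opening: 0.0633
```

Request:
carry_out([
  [-0.002,0.02,0,0,0,0,0.6],
  [-0.002,0.02,0,0,0,0,0.6],
])

```text
t: 9.5
tool_pos: [0.5062, -0.0531, 0.0038]
tool_rot: [3.133, 0.175, -0.001]
contact_force: [-3.7, -9.3, 1.9]
opening: 0.0637
```

Request:
carry_out([
  [-0.003,0.02,0,0,0,0,0.6],
])

```text
t: 9.6
tool_pos: [0.5062, -0.0531, 0.0039]
tool_rot: [3.132, 0.175, -0.001]
contact_force: [-4.3, -11.6, 1.0]
opening: 0.0631
```

Request:
carry_out([
  [-0.002,0.02,0,0,0,0,0.6],
])

```text
t: 9.7
tool_pos: [0.5062, -0.0531, 0.0039]
tool_rot: [3.131, 0.175, -0.0]
contact_force: [-4.3, -13.2, 1.0]
opening: 0.0633
```

Run:
```python
from h import *
o=ctrl.get_obs(); im=ctrl.get_image("wrist"); print(o["t"],pose(o),o["contact_force"],o["wrist_torque"],o["opening"])
cv2.imwrite("pics/g.png",im["frame"])
```

```text
9.7 (array([ 0.5062, -0.0531,  0.0039]), np.float64(6.39), array([ 1.0e-04, -5.5e-03, -1.0e+00])) [ -4.25629325 -13.18646591   1.00785427] [-1.96294631  0.63615473 -0.43704611] 0.06332971177751642
```

View pics/g.png

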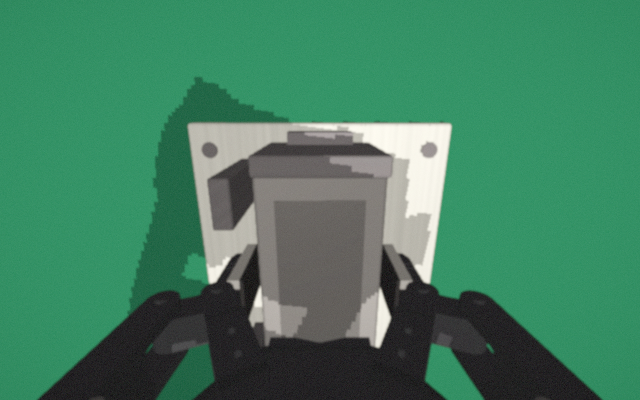

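Both stops are felt: 13 N in y and 4 N in x, motion stopped. The yaw torque of -0.44 N m suggests the front post takes most of the load, so I'll ease the push and trim yaw by -0.005 rad.

Request:
carry_out([
  [0.002,-0.02,0,0,0,-0.05,0.6],
  [0,0,0,0,0,0,0.6],
])

```text
t: 9.95
tool_pos: [0.5063, -0.053, 0.0039]
tool_rot: [3.133, 0.168, -0.0]
contact_force: [-4.1, -8.7, 1.6]
opening: 0.0634
```

Run:
```python
from h import *
o=ctrl.get_obs(); print(o["t"],pose(o),o["contact_force"],o["wrist_torque"],o["opening"])
```

```text
9.95 (array([ 0.5063, -0.053 ,  0.0039]), np.float64(6.13), array([ 1.e-04, -4.e-03, -1.e+00])) [-4.09711639 -8.65350496  1.64274584] [-1.36170981  0.63727887 -0.17657149] 0.06339917483595313
```

Request:
carry_out([
  [0,0,0,0,0,-0.05,0.6],
  [0,0,0,0,0,0,0.6],
])

```text
t: 10.15
tool_pos: [0.5062, -0.053, 0.0039]
tool_rot: [3.133, 0.163, -0.001]
contact_force: [-3.9, -9.0, 1.8]
opening: 0.0635
```

Run:
```python
from h import *
o=ctrl.get_obs(); print(o["t"],pose(o),o["contact_force"],o["wrist_torque"],o["opening"])
```

```text
10.15 (array([ 0.5062, -0.053 ,  0.0039]), np.float64(5.97), array([-1.0e-04, -4.6e-03, -1.0e+00])) [-3.87230283 -9.02394847  1.78798174] [-1.25492542  0.56991277  0.49267596] 0.06349754277747931
```

The torque flips sign between 6.13° and 5.97°, so the tray's yaw is about 6.1°. I'll trim back, renew the x push, then ease off and release.

Request:
carry_out([
  [0.02,0.002,0,0,0,0.03,0.6],
  [0,0,0,0,0,0,0.6],
])

```text
t: 10.35
tool_pos: [0.5062, -0.053, 0.0038]
tool_rot: [3.133, 0.166, -0.003]
contact_force: [-5.2, -9.8, 2.7]
opening: 0.0633
```

Run:
```python
from h import *
o=ctrl.get_obs(); print(o["t"],pose(o),o["contact_force"],o["wrist_torque"],o["opening"])
```

```text
10.35 (array([ 0.5062, -0.053 ,  0.0038]), np.float64(6.07), array([-0.0016, -0.0044, -1.    ])) [-5.17596131 -9.78222693  2.66792879] [-1.34331544  0.93795176  0.12434846] 0.063288696141841
```

Request:
carry_out([
  [-0.01,-0.02,0,0,0,0,0.6],
  [0,0,0,0,0,0,1],
  [0,0,0,0,0,0,1],
  [0,0,0,0,0,0,1],
  [0,0,0.4,0,0,0,1],
  [0,0,1,0,0,0,1],
  [0,0,1,0,0,0,1],
  [0,0,1,0,0,0,1],
  [0,0,1,0,0,0,1],
  [0,0,1,0,0,0,1],
])

```text
t: 11.35
tool_pos: [0.5067, -0.0512, 0.1408]
tool_rot: [3.137, 0.165, 0.002]
contact_force: [-0.0, -0.7, -0.1]
opening: 0.0852
```

Run:
```python
from h import *
o=ctrl.get_obs(); im=ctrl.get_image("wrist"); print(o["t"],pose(o),o["contact_force"],o["wrist_torque"],o["opening"])
cv2.imwrite("pics/i.png",cv2.resize(im["frame"][60:360,140:500],None,fx=2,fy=2,interpolation=cv2.INTER_CUBIC))
for n,z in (("grey",.02),("tray",.006)):
  for r in ctrl.trace(im,n)[:1]: print(n,round(r["p"],2),np.round(rect(r["mask"],im,z,o),1))
```

```text
11.35 (array([ 0.5067, -0.0512,  0.1408]), np.float64(6.02), array([ 1.4e-03, -1.0e-04, -1.0e+00])) [-0.03982052 -0.66815126 -0.08943307] [-0.0110893  -0.02370229  0.00412592] 0.0851634574458726
grey 0.56 [499.8 -53.6 119.6  65.6   6.1]
tray 0.77 [ 396.2 -264.4  121.1   29.    80. ]
```

View pics/i.png

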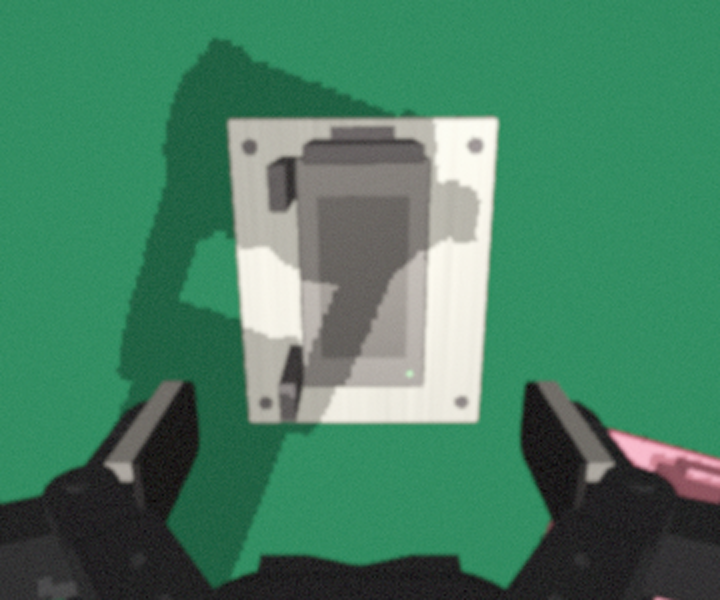

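Grey sits flush: its end is against the stop at crop (365,160) and its side against both posts at (297,185) and (297,375). Moving to blue.

Request:
carry_out([
  [-0.075,0.96,0,0,0,0.18,1],
  [-0.075,0.96,0,0,0,0.18,1],
  [-0.075,0.96,0,0,0,0.18,1],
  [-0.075,0.96,0,0,0,0.18,1],
  [-0.075,0.96,0,0,0,0.18,1],
  [-0.075,0.96,0,0,0,0.18,1],
  [-0.075,0.96,0,0,0,0.18,1],
  [-0.075,0.96,0,0,0,0.18,1],
  [-0.075,0.96,0,0,0,0.18,1],
  [-0.075,0.96,0,0,0,0.18,1],
  [-0.075,0.96,0,0,0,0.18,1],
  [-0.075,0.96,0,0,0,0.18,1],
])

```text
t: 12.7
tool_pos: [0.4828, 0.2375, 0.1371]
tool_rot: [3.101, 0.503, -0.004]
contact_force: [-0.2, -0.1, 1.1]
opening: 0.0856
```

Request:
carry_out([
  [-0.075,0.96,0,0,0,0.14,1],
  [0,0,0,0,0,0,1],
  [0,0,0,0,0,0,1],
])

```text
t: 13.0
tool_pos: [0.4813, 0.2605, 0.1375]
tool_rot: [3.097, 0.525, -0.004]
contact_force: [-0.7, -0.1, 0.4]
opening: 0.0854
```

Run:
```python
from h import *
o=ctrl.get_obs(); im=ctrl.get_image("wrist"); print(o["t"],pose(o),o["opening"])
cv2.imwrite("pics/j.png",im["frame"])
for r in ctrl.trace(im,"blue")[:2]: print(round(r["p"],2),np.round(rect(r["mask"],im,.014,o),1))
```

```text
13.0 (array([0.4813, 0.2605, 0.1375]), np.float64(19.24), array([-0.0021, -0.0012, -1.    ])) 0.08535528762459571
0.64 [483.3 263.4 120.2  63.7  19.7]
```

View pics/j.png

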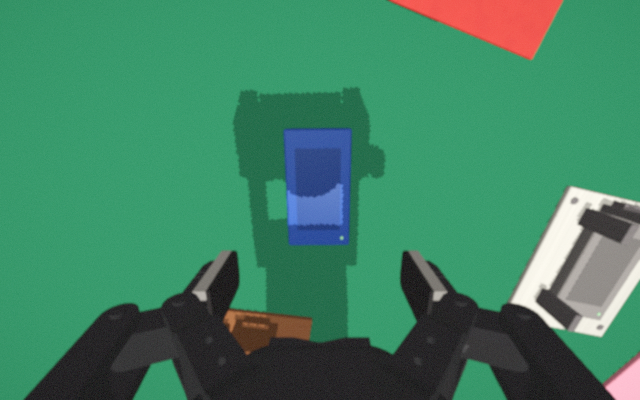

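Blue (318,187) is centred between the fingers. Making a small correction, then descending and gripping.

Request:
carry_out([
  [0.04,0.06,-1,0,0,0.03,1],
  [0.04,0.06,-1,0,0,0.03,1],
  [0,0,-1,0,0,0,1],
  [0,0,-1,0,0,0,1],
  [0,0,-0.7,0,0,0,1],
  [0,0,-0.5,0,0,0,1],
  [0,0,-0.25,0,0,0,1],
  [0,0,-0.1,0,0,0,0.85],
  [0,0,0,0,0,0,0.6],
  [0,0,0,0,0,0,0.6],
  [0,0,0,0,0,0,0.6],
  [0,0,0,0,0,0,0.6],
])

```text
t: 14.3
tool_pos: [0.4843, 0.2637, 0.0004]
tool_rot: [-3.096, -0.533, -0.001]
contact_force: [-0.1, 0.0, -0.6]
opening: 0.0634
```

Run:
```python
from h import *
o=ctrl.get_obs(); im=ctrl.get_image("wrist"); print(o["t"],pose(o),o["contact_force"],o["wrist_torque"],o["opening"])
cv2.imwrite("pics/k.png",im["frame"])
```

```text
14.3 (array([4.843e-01, 2.637e-01, 4.000e-04]), np.float64(19.53), array([ 5.e-04,  2.e-04, -1.e+00])) [-0.11004049  0.00840835 -0.56163084] [-0.02714868  0.04989447 -0.02228123] 0.06339248431672224
```

View pics/k.png

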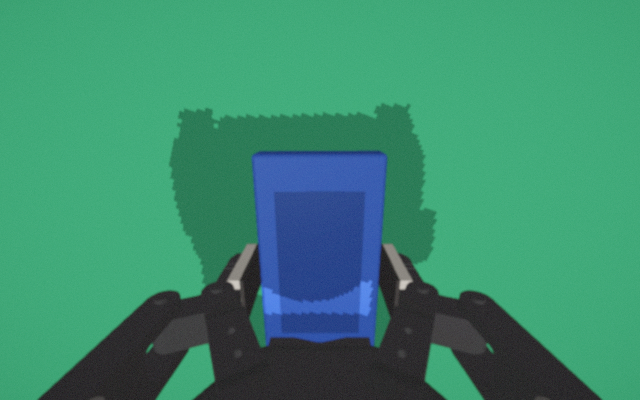

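Blue is gripped square at 63.4 mm. Lifting and carrying it to about 6 mm short of both stops.

Request:
carry_out([
  [0,0,0.4,0,0,0,0.6],
  [0,0,0.8,0,0,0,0.6],
  [0,0,0.9,0,0,0,0.6],
  [0,0,1,0,0,0,0.6],
  [0,0,0.9,0,0,0,0.6],
  [0.03,-0.6,0,0,0,-0.18,0.6],
  [0.03,-0.9,0,0,0,-0.18,0.6],
  [0.03,-1,0,0,0,-0.18,0.6],
  [0.03,-1,0,0,0,-0.18,0.6],
  [0.03,-1,0,0,0,-0.18,0.6],
  [0.03,-1,0,0,0,-0.18,0.6],
])

```text
t: 15.45
tool_pos: [0.4876, 0.1243, 0.099]
tool_rot: [3.12, 0.363, -0.003]
contact_force: [-0.1, -0.3, -2.8]
opening: 0.0629
```

Request:
carry_out([
  [0.03,-1,0,0,0,-0.18,0.6],
  [0.03,-1,0,0,0,-0.18,0.6],
  [0.03,-1,0,0,0,-0.18,0.6],
  [0.03,-1,0,0,0,-0.18,0.6],
  [0.03,-1,0,0,0,-0.18,0.6],
  [0.03,-1,0,0,0,-0.18,0.6],
  [0.04,-1,0,0,0,-0.18,0.6],
  [0.03,-0.46,0,0,0,0,0.6],
  [0,0,0,0,0,0,0.6],
  [0,0,0,0,0,0,0.6],
])

```text
t: 16.45
tool_pos: [0.4944, -0.06, 0.0996]
tool_rot: [-3.136, -0.167, 0.001]
contact_force: [-0.2, -0.2, -2.8]
opening: 0.0635
```

Run:
```python
from h import *
o=ctrl.get_obs(); im=ctrl.get_image("wrist"); print(o["t"],pose(o),o["contact_force"],o["wrist_torque"],o["opening"])
cv2.imwrite("pics/l.png",im["frame"])
for r in ctrl.trace(im,"blue")[:2]: print(round(r["p"],2),np.round(rect(r["mask"],im,.014+o["tool_pos"][2],o),1))
```

```text
16.45 (array([ 0.4944, -0.06  ,  0.0996]), np.float64(6.1), array([-9.e-04,  8.e-04, -1.e+00])) [-0.15498216 -0.19201314 -2.76060631] [ 0.00180302 -0.03075249  0.0051631 ] 0.0634945827832136
0.87 [497.  -59.1 112.6  63.8   6.3]
```

View pics/l.png

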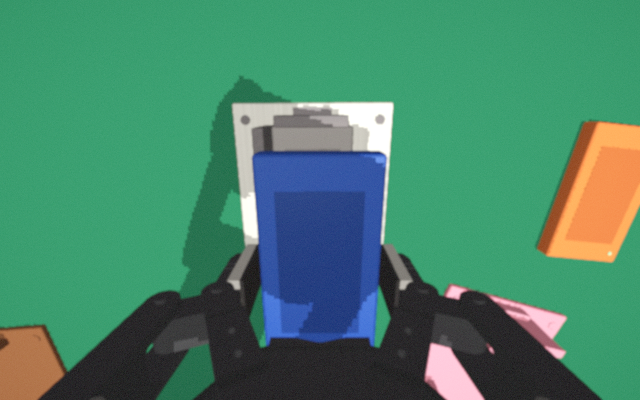

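Blue is held level and square (318,245). The stops are behind it at (310,140). Lowering gently.

Request:
carry_out([
  [0,0,-0.8,0,0,0,0.6],
  [0,0,-0.9,0,0,0,0.6],
  [0,0,-0.7,0,0,0,0.6],
  [0,0,-0.4,0,0,0,0.6],
  [0,0,-0.16,0,0,0,0.6],
  [0,0,-0.08,0,0,0,0.6],
  [0,0,0,0,0,0,0.6],
])

```text
t: 17.25
tool_pos: [0.4954, -0.0603, 0.0247]
tool_rot: [3.137, 0.168, 0.002]
contact_force: [0.4, -0.0, -1.8]
opening: 0.0632
```

Request:
carry_out([
  [0,0,-0.03,0,0,0,0.6],
  [0,0,-0.03,0,0,0,0.6],
])

```text
t: 17.45
tool_pos: [0.4955, -0.0606, 0.0234]
tool_rot: [3.137, 0.168, 0.002]
contact_force: [0.6, -0.4, -2.7]
opening: 0.0637
```

Request:
carry_out([
  [0,0,-0.02,0,0,0,0.6],
  [0,0,0,0,0,0,0.6],
])

```text
t: 17.65
tool_pos: [0.4949, -0.0604, 0.0222]
tool_rot: [3.137, 0.168, 0.0]
contact_force: [0.3, -0.1, -2.4]
opening: 0.0632
```

Request:
carry_out([
  [0,0,-0.03,0,0,0,0.6],
  [0,0,-0.02,0,0,0,0.6],
])

```text
t: 17.85
tool_pos: [0.4949, -0.0604, 0.0208]
tool_rot: [-3.137, -0.168, -0.0]
contact_force: [0.6, -0.4, -2.3]
opening: 0.0635
```

Request:
carry_out([
  [0,0,-0.02,0,0,0,0.6],
  [0,0,0,0,0,0,0.6],
])

```text
t: 18.05
tool_pos: [0.4949, -0.0604, 0.0204]
tool_rot: [3.137, 0.168, -0.0]
contact_force: [0.5, 0.2, -0.5]
opening: 0.0634
```

Request:
carry_out([
  [0,0,-0.02,0,0,0,0.6],
  [0,0,0,0,0,0,0.6],
])

```text
t: 18.25
tool_pos: [0.495, -0.0604, 0.0204]
tool_rot: [3.137, 0.168, -0.0]
contact_force: [-3.1, 0.4, 5.3]
opening: 0.0633
```

Down (5 N). Pushing toward the end stop.

Request:
carry_out([
  [0,0,0.012,0,0,0,0.6],
  [0.03,0.003,0,0,0,0,0.6],
  [0.03,0.003,0,0,0,0,0.6],
  [0.03,0.003,0,0,0,0,0.6],
  [0.03,0.003,0,0,0,0,0.6],
])

```text
t: 18.75
tool_pos: [0.4981, -0.0602, 0.0204]
tool_rot: [3.137, 0.168, 0.0]
contact_force: [-4.5, 0.5, 6.0]
opening: 0.0629
```

Request:
carry_out([
  [0.02,0.002,0,0,0,0,0.6],
  [0.02,0.002,0,0,0,0,0.6],
])

```text
t: 18.95
tool_pos: [0.499, -0.0601, 0.0204]
tool_rot: [3.137, 0.168, -0.0]
contact_force: [-2.9, -0.4, 5.2]
opening: 0.0631
```

Request:
carry_out([
  [0.02,0.002,0,0,0,0,0.6],
])

```text
t: 19.05
tool_pos: [0.4995, -0.0601, 0.0204]
tool_rot: [3.137, 0.168, -0.0]
contact_force: [-3.6, -0.1, 5.3]
opening: 0.0636
```

Request:
carry_out([
  [0.02,0.002,0,0,0,0,0.6],
])

```text
t: 19.15
tool_pos: [0.5, -0.06, 0.0204]
tool_rot: [3.137, 0.168, -0.0]
contact_force: [-3.8, -0.2, 5.1]
opening: 0.0637
```

Request:
carry_out([
  [0.02,0.002,0,0,0,0,0.6],
])

```text
t: 19.25
tool_pos: [0.5005, -0.06, 0.0204]
tool_rot: [3.137, 0.168, -0.0]
contact_force: [-4.2, -0.2, 5.9]
opening: 0.0631
```

Request:
carry_out([
  [0.02,0.002,0,0,0,0,0.6],
])

```text
t: 19.35
tool_pos: [0.501, -0.0599, 0.0204]
tool_rot: [3.137, 0.168, -0.0]
contact_force: [-3.8, -0.8, 4.6]
opening: 0.0634
```

Request:
carry_out([
  [0.02,0.002,0,0,0,0,0.6],
])

```text
t: 19.45
tool_pos: [0.5015, -0.0599, 0.0204]
tool_rot: [3.137, 0.168, -0.0]
contact_force: [-3.2, 0.4, 5.6]
opening: 0.0633
```

Request:
carry_out([
  [0.015,0.002,0,0,0,0,0.6],
])

```text
t: 19.55
tool_pos: [0.5019, -0.0598, 0.0204]
tool_rot: [3.137, 0.168, -0.0]
contact_force: [-3.0, 1.1, 5.4]
opening: 0.0636
```

Request:
carry_out([
  [0.02,0.002,0,0,0,0,0.6],
])

```text
t: 19.65
tool_pos: [0.5024, -0.0598, 0.0204]
tool_rot: [3.137, 0.168, -0.0]
contact_force: [-3.0, 0.0, 5.6]
opening: 0.0634
```

Request:
carry_out([
  [0.02,0.002,0,0,0,0,0.6],
])

```text
t: 19.75
tool_pos: [0.5029, -0.0597, 0.0204]
tool_rot: [3.137, 0.168, -0.0]
contact_force: [-4.5, -0.8, 4.7]
opening: 0.0635
```

Request:
carry_out([
  [0.02,0.002,0,0,0,0,0.6],
])

```text
t: 19.85
tool_pos: [0.5033, -0.0597, 0.0204]
tool_rot: [3.137, 0.168, -0.001]
contact_force: [-6.1, -0.9, 6.8]
opening: 0.0635
```

Run:
```python
from h import *
o=ctrl.get_obs(); im=ctrl.get_image("wrist"); print(o["t"],pose(o),o["contact_force"],o["wrist_torque"],o["opening"])
cv2.imwrite("pics/m.png",im["frame"])
```

```text
19.85 (array([ 0.5033, -0.0597,  0.0204]), np.float64(6.12), array([-3.e-04, -3.e-04, -1.e+00])) [-6.10978712 -0.89154929  6.83005151] [-0.04728043  0.8774547  -0.0066663 ] 0.06346644755754398
```

View pics/m.png

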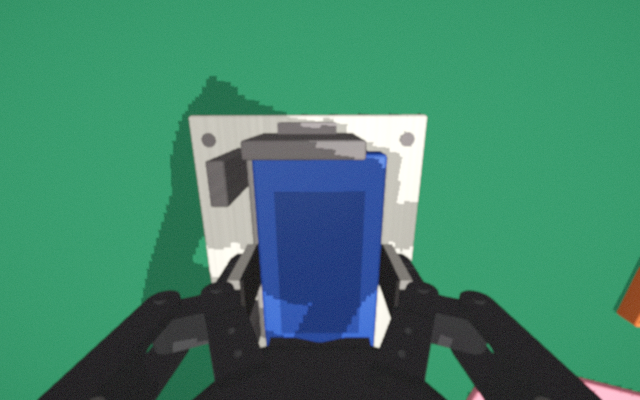

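Blue's end is at the stop (305,150). One more push to confirm.

Request:
carry_out([
  [0.02,0.002,0,0,0,0,0.6],
])

```text
t: 20.0
tool_pos: [0.5033, -0.0597, 0.0204]
tool_rot: [3.137, 0.168, -0.003]
contact_force: [-7.1, -0.4, 8.7]
opening: 0.0635
```

Request:
carry_out([
  [0.01,0.001,0,0,0,0,0.6],
])

```text
t: 20.1
tool_pos: [0.5033, -0.0597, 0.0203]
tool_rot: [3.137, 0.168, -0.004]
contact_force: [-7.4, -1.6, 10.1]
opening: 0.0632
```

End stop felt. Now the posts.

Request:
carry_out([
  [-0.02,-0.002,0.008,0,0,0,0.6],
  [-0.003,0.03,0,0,0,0,0.6],
  [-0.003,0.03,0,0,0,0,0.6],
  [-0.003,0.03,0,0,0,0,0.6],
  [-0.003,0.03,0,0,0,0,0.6],
])

```text
t: 20.6
tool_pos: [0.5031, -0.058, 0.0205]
tool_rot: [3.134, 0.168, -0.001]
contact_force: [-4.5, -6.8, 5.6]
opening: 0.0634
```

Request:
carry_out([
  [-0.003,0.02,0,0,0,0,0.6],
  [-0.002,0.02,0,0,0,0,0.6],
])

```text
t: 20.8
tool_pos: [0.503, -0.057, 0.0205]
tool_rot: [3.134, 0.168, -0.001]
contact_force: [-4.7, -7.3, 4.3]
opening: 0.0633
```

Request:
carry_out([
  [-0.002,0.02,0,0,0,0,0.6],
  [-0.002,0.02,0,0,0,0,0.6],
])

```text
t: 21.0
tool_pos: [0.5029, -0.0561, 0.0204]
tool_rot: [3.134, 0.168, -0.001]
contact_force: [-4.6, -6.1, 4.3]
opening: 0.0631
```

Request:
carry_out([
  [-0.002,0.02,0,0,0,0,0.6],
])

```text
t: 21.1
tool_pos: [0.5028, -0.0556, 0.0204]
tool_rot: [3.134, 0.168, -0.001]
contact_force: [-5.0, -7.5, 4.0]
opening: 0.0631
```

Request:
carry_out([
  [-0.002,0.02,0,0,0,0,0.6],
  [-0.002,0.02,0,0,0,0,0.6],
])

```text
t: 21.3
tool_pos: [0.5027, -0.0546, 0.0204]
tool_rot: [3.134, 0.168, -0.001]
contact_force: [-4.7, -5.9, 5.3]
opening: 0.0632
```

Request:
carry_out([
  [-0.002,0.02,0,0,0,0,0.6],
])

```text
t: 21.4
tool_pos: [0.5027, -0.0541, 0.0205]
tool_rot: [3.134, 0.168, -0.001]
contact_force: [-4.8, -7.6, 3.9]
opening: 0.0633
```

Request:
carry_out([
  [-0.002,0.02,0,0,0,0,0.6],
])

```text
t: 21.5
tool_pos: [0.5026, -0.0536, 0.0204]
tool_rot: [3.134, 0.168, -0.001]
contact_force: [-5.7, -5.7, 4.1]
opening: 0.0632
```

Request:
carry_out([
  [-0.002,0.02,0,0,0,0,0.6],
])

```text
t: 21.6
tool_pos: [0.5026, -0.0534, 0.0205]
tool_rot: [3.133, 0.168, -0.001]
contact_force: [-4.7, -8.6, 3.8]
opening: 0.0635
```

Run:
```python
from h import *
o=ctrl.get_obs(); print(o["t"],pose(o),o["contact_force"],o["wrist_torque"],o["opening"])
```

```text
21.6 (array([ 0.5026, -0.0534,  0.0205]), np.float64(6.14), array([-4.0e-04, -4.1e-03, -1.0e+00])) [-4.66298008 -8.59968546  3.84418737] [-1.24728271  0.75575356 -0.06637098] 0.06345383898978052
```

Request:
carry_out([
  [-0.002,0.02,0,0,0,0,0.6],
  [0,0,0,0,0,0,0.6],
])

```text
t: 21.8
tool_pos: [0.5026, -0.0534, 0.0205]
tool_rot: [3.132, 0.168, -0.001]
contact_force: [-4.7, -10.4, 3.7]
opening: 0.0628
```

Run:
```python
from h import *
o=ctrl.get_obs(); im=ctrl.get_image("wrist");print(o["t"],pose(o),o["contact_force"],o["wrist_torque"],o["opening"])
cv2.imwrite("pics/n.png",im["frame"])
```

```text
21.8 (array([ 0.5026, -0.0534,  0.0205]), np.float64(6.15), array([-3.0e-04, -5.1e-03, -1.0e+00])) [ -4.65649984 -10.37004753   3.72718007] [-1.32701104  0.79462006 -0.05837228] 0.06275890973554454
```

Request:
carry_out([
  [0.02,0.002,0,0,0,0,0.6],
  [0,0,0,0,0,0,0.6],
])

```text
t: 22.05
tool_pos: [0.5026, -0.0534, 0.0205]
tool_rot: [3.132, 0.168, -0.003]
contact_force: [-6.2, -10.0, 5.1]
opening: 0.0631
```

Run:
```python
from h import *
o=ctrl.get_obs(); print(o["t"],pose(o),o["contact_force"],o["wrist_torque"],o["opening"])
```

```text
22.05 (array([ 0.5026, -0.0534,  0.0205]), np.float64(6.15), array([-0.0018, -0.005 , -1.    ])) [ -6.23076732 -10.04479932   5.0744237 ] [-1.34216518e+00  1.15839859e+00  7.88844726e-04] 0.06310982159070745
```

View pics/n.png

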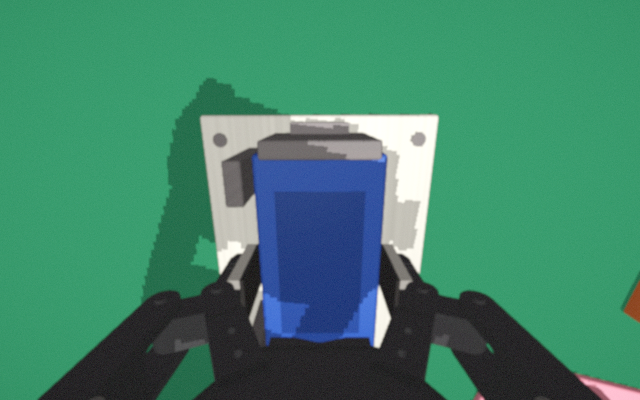

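Both contacts are felt with balanced yaw torque (about 0). Blue's end is at the stop (318,150), its side at the post (245,180). I'll release, rise, look, and go to orange.

Request:
carry_out([
  [-0.01,-0.02,0,0,0,0,0.6],
  [0,0,0,0,0,0,1],
  [0,0,0,0,0,0,1],
  [0,0,0,0,0,0,1],
  [0,0,0.4,0,0,0,1],
  [0,0,1,0,0,0,1],
  [0,0,1,0,0,0,1],
  [0,0,1,0,0,0,1],
  [0,0,1,0,0,0,1],
  [0,0,0.4,0,0,0,1],
])

```text
t: 23.05
tool_pos: [0.5047, -0.0517, 0.1441]
tool_rot: [3.135, 0.168, 0.009]
contact_force: [1.1, -0.3, 0.2]
opening: 0.0854
```

Run:
```python
from h import *
o=ctrl.get_obs(); im=ctrl.get_image("wrist"); print(o["t"],pose(o),o["contact_force"],o["opening"])
cv2.imwrite("pics/p.png",cv2.resize(im["frame"][60:360,140:500],None,fx=2,fy=2,interpolation=cv2.INTER_CUBIC))
for n,z in (("blue",.034),("grey",.02)):
  for r in ctrl.trace(im,n)[:1]: print(n,round(r["p"],2),np.round(rect(r["mask"],im,z,o),1))
```

```text
23.05 (array([ 0.5047, -0.0517,  0.1441]), np.float64(6.14), array([ 0.0059, -0.0013, -1.    ])) [ 1.13849331 -0.3185821   0.15340116] 0.08536117339770238
blue 0.58 [500.8 -53.6 119.8  64.5   6.1]
```

Request:
carry_out([
  [0.1,-1,0,0,0,-0.11,1],
  [0.1,-1,0,0,0,-0.11,1],
  [0.1,-1,0,0,0,-0.11,1],
  [0.1,-1,0,0,0,-0.11,1],
  [0.1,-1,0,0,0,-0.11,1],
  [0.1,-1,0,0,0,-0.11,1],
  [0.1,-1,0,0,0,-0.11,1],
  [0.1,-1,0,0,0,-0.11,1],
  [0.1,-1,0,0,0,-0.11,1],
  [0.1,-1,0,0,0,-0.11,1],
  [0,0,0,0,0,0,1],
  [0,0,0,0,0,0,1],
])

```text
t: 24.4
tool_pos: [0.5269, -0.3009, 0.1382]
tool_rot: [-3.139, 0.006, 0.004]
contact_force: [0.4, 0.4, -1.0]
opening: 0.0855
```

Run:
```python
from h import *
o=ctrl.get_obs(); im=ctrl.get_image("wrist"); print(o["t"],pose(o),o["opening"])
cv2.imwrite("pics/q.png",im["frame"])
for r in ctrl.trace(im,"orange")[:2]: print(round(r["p"],2),np.round(rect(r["mask"],im,.014,o),1))
```

```text
24.4 (array([ 0.5269, -0.3009,  0.1382]), np.float64(-0.22), array([-0.0027,  0.0025, -1.    ])) 0.08550415932625731
0.74 [ 5.275e+02 -3.045e+02  1.193e+02  6.450e+01  3.000e-01]
```

View pics/p.png

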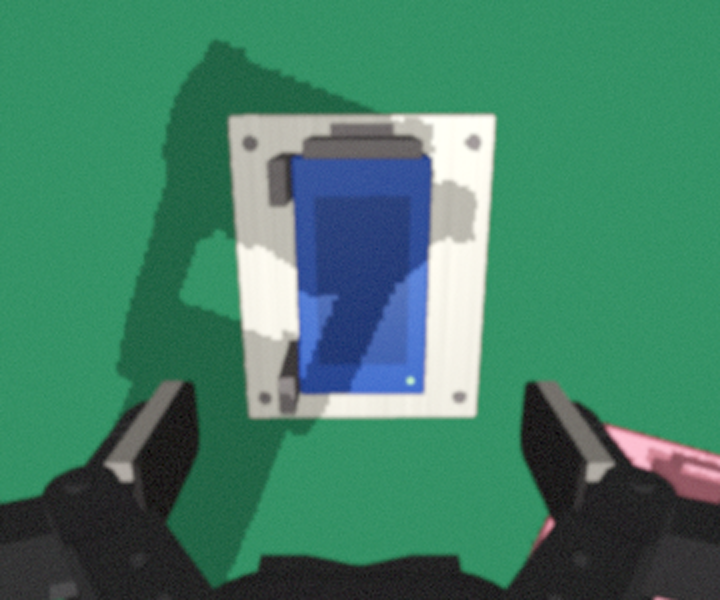

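View pics/q.png

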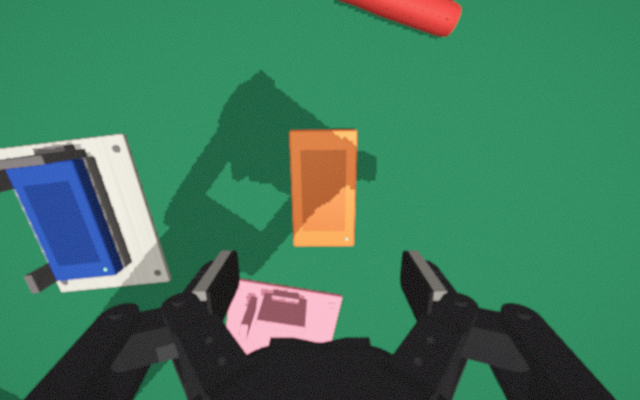

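Blue ends flush, centre (500.8, -53.6), the same spot as grey. Orange is at (324,188). Correcting -3.5 mm in y, then descending and gripping.

Request:
carry_out([
  [0.02,-0.07,-1,0,0,0.03,1],
  [0,-0.07,-1,0,0,0.03,1],
  [0,0,-1,0,0,0,1],
  [0,0,-1,0,0,0,1],
  [0,0,-0.7,0,0,0,1],
  [0,0,-0.5,0,0,0,1],
  [0,0,-0.3,0,0,0,1],
  [0,0,-0.1,0,0,0,0.85],
  [0,0,0,0,0,0,0.6],
  [0,0,0,0,0,0,0.6],
  [0,0,0,0,0,0,0.6],
  [0,0,0,0,0,0,0.6],
])

```text
t: 25.7
tool_pos: [0.5285, -0.3051, 0.0007]
tool_rot: [3.141, 0.004, 0.001]
contact_force: [0.0, 0.4, 0.4]
opening: 0.0633
```

Run:
```python
from h import *
o=ctrl.get_obs(); im=ctrl.get_image("wrist"); print(o["t"],pose(o),o["contact_force"],o["wrist_torque"],o["opening"])
cv2.imwrite("pics/r.png",im["frame"])
```

```text
25.7 (array([ 0.5285, -0.3051,  0.0007]), np.float64(0.16), array([ 4.e-04, -3.e-04, -1.e+00])) [0.01759773 0.39399491 0.36369944] [-0.04274528 -0.03042502 -0.03582835] 0.06327736220755074
```

View pics/r.png

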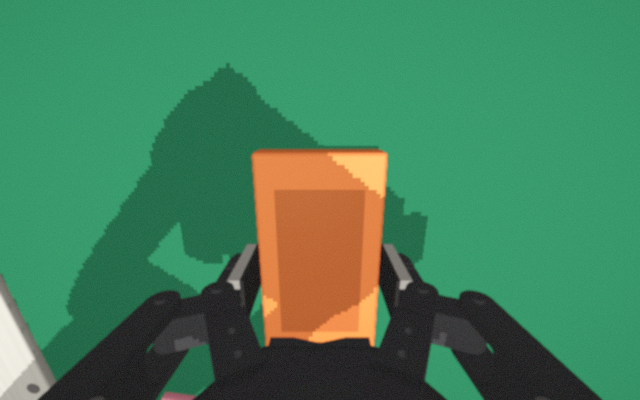

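Orange is gripped. Lifting and carrying it over the pile, again about 6 mm short of both stops.

Request:
carry_out([
  [0,0,0.4,0,0,0,0.6],
  [0,0,0.8,0,0,0,0.6],
  [0,0,0.9,0,0,0,0.6],
  [0,0,1,0,0,0,0.6],
  [0,0,0.9,0,0,0,0.6],
  [-0.08,0.6,0,0,0,0.08,0.6],
  [-0.11,0.9,0,0,0,0.08,0.6],
  [-0.13,1,0,0,0,0.12,0.6],
  [-0.13,1,0,0,0,0.12,0.6],
  [-0.13,1,0,0,0,0.12,0.6],
  [-0.13,1,0,0,0,0.12,0.6],
])

```text
t: 26.85
tool_pos: [0.5092, -0.1651, 0.0988]
tool_rot: [-3.138, -0.106, 0.003]
contact_force: [0.3, 0.3, -1.7]
opening: 0.0634
```

Request:
carry_out([
  [-0.13,1,0,0,0,0.12,0.6],
  [-0.13,1,0,0,0,0.12,0.6],
  [-0.13,1,0,0,0,0.12,0.6],
  [-0.13,0.9,0,0,0,0.12,0.6],
  [-0.02,0.4,0,0,0,0.02,0.6],
  [0,0,0,0,0,0,0.6],
  [0,0,0,0,0,0,0.6],
])

```text
t: 27.55
tool_pos: [0.4969, -0.0601, 0.1]
tool_rot: [3.136, 0.184, -0.001]
contact_force: [0.1, -0.4, -1.4]
opening: 0.0628
```

Run:
```python
from h import *
o=ctrl.get_obs(); im=ctrl.get_image("wrist"); print(o["t"],pose(o),o["contact_force"],o["wrist_torque"],o["opening"])
cv2.imwrite("pics/s.png",im["frame"])
```

```text
27.55 (array([ 0.4969, -0.0601,  0.1   ]), np.float64(6.71), array([-4.e-04, -4.e-04, -1.e+00])) [ 0.08269981 -0.44260419 -1.39897426] [-0.01513095 -0.01683582 -0.0132725 ] 0.06282483383774971
```

View pics/s.png

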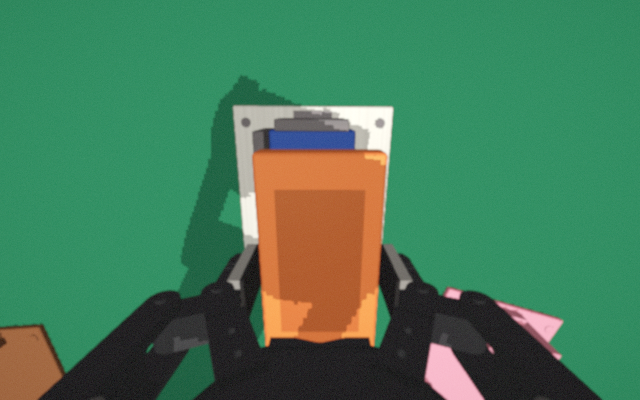

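Orange is level and the pile below is undisturbed. Trimming yaw by -0.01 and lowering.

Request:
carry_out([
  [0,0,-0.7,0,0,-0.05,0.6],
  [0,0,-0.8,0,0,-0.05,0.6],
  [0,0,-0.6,0,0,0,0.6],
  [0,0,-0.3,0,0,0,0.6],
  [0,0,-0.06,0,0,0,0.6],
  [0,0,0,0,0,0,0.6],
])

```text
t: 28.2
tool_pos: [0.4974, -0.0602, 0.039]
tool_rot: [3.137, 0.167, 0.0]
contact_force: [0.8, -0.7, -2.4]
opening: 0.0631
```

Request:
carry_out([
  [0,0,-0.03,0,0,0,0.6],
  [0,0,-0.03,0,0,0,0.6],
  [0,0,0,0,0,0,0.6],
])

```text
t: 28.5
tool_pos: [0.4975, -0.06, 0.0378]
tool_rot: [3.137, 0.168, 0.001]
contact_force: [-0.1, -0.6, -2.3]
opening: 0.0635
```

Request:
carry_out([
  [0,0,-0.03,0,0,0,0.6],
  [0,0,0,0,0,0,0.6],
])

```text
t: 28.7
tool_pos: [0.4971, -0.0599, 0.0366]
tool_rot: [3.137, 0.168, 0.0]
contact_force: [0.1, 0.3, -1.9]
opening: 0.0633
```

Request:
carry_out([
  [0,0,-0.02,0,0,0,0.6],
  [0,0,0,0,0,0,0.6],
])

```text
t: 28.9
tool_pos: [0.4971, -0.0599, 0.036]
tool_rot: [-3.137, -0.168, 0.0]
contact_force: [-1.0, 0.2, -1.9]
opening: 0.0631
```

Request:
carry_out([
  [0,0,-0.02,0,0,0,0.6],
  [0,0,0,0,0,0,0.6],
])

```text
t: 29.1
tool_pos: [0.497, -0.0599, 0.0355]
tool_rot: [-3.137, -0.168, 0.0]
contact_force: [0.4, -0.3, -2.6]
opening: 0.0631
```

Request:
carry_out([
  [0,0,-0.02,0,0,0,0.6],
  [0,0,0,0,0,0,0.6],
])

```text
t: 29.3
tool_pos: [0.497, -0.0599, 0.035]
tool_rot: [-3.137, -0.168, 0.0]
contact_force: [-0.4, 0.8, -3.2]
opening: 0.0633
```

Request:
carry_out([
  [0,0,-0.015,0,0,0,0.6],
  [0,0,0,0,0,0,0.6],
])

```text
t: 29.5
tool_pos: [0.4971, -0.0599, 0.0346]
tool_rot: [-3.137, -0.168, 0.0]
contact_force: [-0.3, -0.3, -2.5]
opening: 0.0631
```

Request:
carry_out([
  [0,0,-0.015,0,0,0,0.6],
  [0,0,0,0,0,0,0.6],
])

```text
t: 29.7
tool_pos: [0.4972, -0.06, 0.0346]
tool_rot: [3.137, 0.168, 0.0]
contact_force: [-0.5, 0.7, 0.9]
opening: 0.0635
```

Request:
carry_out([
  [0,0,-0.015,0,0,0,0.6],
  [0,0,0,0,0,0,0.6],
])

```text
t: 29.9
tool_pos: [0.4973, -0.06, 0.0346]
tool_rot: [3.137, 0.168, -0.0]
contact_force: [-4.4, 0.4, 4.5]
opening: 0.0634
```

Down (4.5 N). Pushing to the end stop.

Request:
carry_out([
  [0,0,0.008,0,0,0,0.6],
  [0.03,0.003,0,0,0,0,0.6],
  [0.03,0.003,0,0,0,0,0.6],
  [0.03,0.003,0,0,0,0,0.6],
  [0.03,0.003,0,0,0,0,0.6],
  [0.03,0.003,0,0,0,0,0.6],
])

```text
t: 30.5
tool_pos: [0.501, -0.0598, 0.0346]
tool_rot: [3.137, 0.168, -0.0]
contact_force: [-5.0, -0.2, 6.0]
opening: 0.0636
```

Request:
carry_out([
  [0.02,0.002,0,0,0,0,0.6],
  [0.02,0.002,0,0,0,0,0.6],
])

```text
t: 30.7
tool_pos: [0.502, -0.0598, 0.0346]
tool_rot: [3.137, 0.168, -0.0]
contact_force: [-3.7, -0.4, 5.5]
opening: 0.0635
```

Request:
carry_out([
  [0.02,0.002,0,0,0,0,0.6],
])

```text
t: 30.8
tool_pos: [0.5025, -0.0597, 0.0346]
tool_rot: [3.137, 0.168, -0.0]
contact_force: [-4.5, -0.4, 5.4]
opening: 0.0633
```

Request:
carry_out([
  [0.02,0.002,0,0,0,0,0.6],
])

```text
t: 30.9
tool_pos: [0.5025, -0.0597, 0.0346]
tool_rot: [3.137, 0.168, -0.002]
contact_force: [-7.0, -0.4, 8.2]
opening: 0.0634
```

Request:
carry_out([
  [0.015,0.002,0,0,0,0,0.6],
])

```text
t: 31.0
tool_pos: [0.5025, -0.0597, 0.0346]
tool_rot: [3.136, 0.168, -0.004]
contact_force: [-7.3, -0.6, 9.2]
opening: 0.0631
```

Request:
carry_out([
  [-0.02,-0.002,0.008,0,0,0,0.6],
  [-0.003,0.03,0,0,0,0,0.6],
  [-0.003,0.03,0,0,0,0,0.6],
  [-0.003,0.03,0,0,0,0,0.6],
  [-0.003,0.03,0,0,0,0,0.6],
  [-0.003,0.03,0,0,0,0,0.6],
])

```text
t: 31.6
tool_pos: [0.5023, -0.0574, 0.0347]
tool_rot: [3.133, 0.168, -0.001]
contact_force: [-4.2, -7.2, 5.0]
opening: 0.0633
```

Request:
carry_out([
  [-0.003,0.02,0,0,0,0,0.6],
  [-0.002,0.02,0,0,0,0,0.6],
])

```text
t: 31.8
tool_pos: [0.5022, -0.0564, 0.0346]
tool_rot: [3.133, 0.168, -0.001]
contact_force: [-4.9, -6.6, 5.3]
opening: 0.0633
```

Request:
carry_out([
  [-0.003,0.02,0,0,0,0,0.6],
  [-0.002,0.02,0,0,0,0,0.6],
])

```text
t: 32.0
tool_pos: [0.5021, -0.0554, 0.0346]
tool_rot: [3.133, 0.168, -0.001]
contact_force: [-5.2, -7.1, 4.5]
opening: 0.063
```

Request:
carry_out([
  [-0.002,0.02,0,0,0,0,0.6],
])

```text
t: 32.1
tool_pos: [0.502, -0.0549, 0.0347]
tool_rot: [3.133, 0.168, -0.001]
contact_force: [-3.9, -6.3, 4.7]
opening: 0.0631
```

Request:
carry_out([
  [-0.002,0.02,0,0,0,0,0.6],
  [-0.002,0.02,0,0,0,0,0.6],
])

```text
t: 32.3
tool_pos: [0.5019, -0.0539, 0.0346]
tool_rot: [3.133, 0.168, -0.001]
contact_force: [-4.0, -6.6, 5.3]
opening: 0.0633
```

Request:
carry_out([
  [-0.002,0.02,0,0,0,0,0.6],
])

```text
t: 32.4
tool_pos: [0.5019, -0.0536, 0.0347]
tool_rot: [3.133, 0.168, -0.001]
contact_force: [-4.5, -8.8, 4.3]
opening: 0.0633
```

Request:
carry_out([
  [-0.002,0.02,0,0,0,0,0.6],
])

```text
t: 32.5
tool_pos: [0.5019, -0.0535, 0.0347]
tool_rot: [3.132, 0.169, -0.001]
contact_force: [-4.6, -10.0, 4.2]
opening: 0.0633
```

Run:
```python
from h import *
o=ctrl.get_obs(); im=ctrl.get_image("wrist");print(o["t"],pose(o),o["contact_force"],o["wrist_torque"],o["opening"])
cv2.imwrite("pics/t.png",im["frame"])
```

```text
32.5 (array([ 0.5019, -0.0535,  0.0347]), np.float64(6.16), array([-2.0e-04, -5.4e-03, -1.0e+00])) [ -4.56130823 -10.00199271   4.24748303] [-1.54462531  0.74788435 -0.03891016] 0.06331300127558123
```

View pics/t.png

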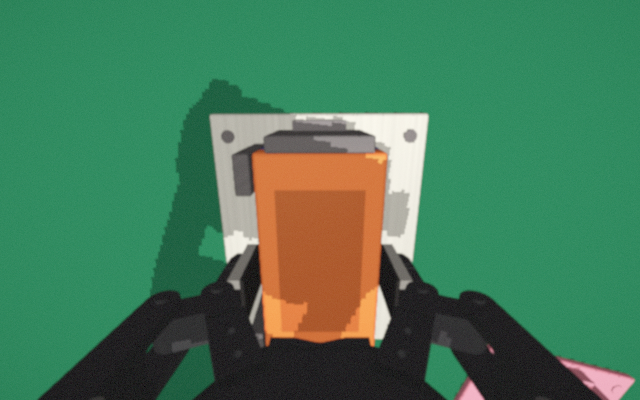

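Orange butts against both posts (10 N, balanced torque), its end at the stop (318,143). One final x push, then ease off, release and back up.

Request:
carry_out([
  [0.02,0.002,0,0,0,0,0.6],
  [0,0,0,0,0,0,0.6],
])

```text
t: 32.75
tool_pos: [0.5019, -0.0535, 0.0347]
tool_rot: [3.132, 0.169, -0.003]
contact_force: [-5.5, -10.5, 5.8]
opening: 0.0633
```

Request:
carry_out([
  [-0.01,-0.02,0,0,0,0,0.6],
  [0,0,0,0,0,0,1],
  [0,0,0,0,0,0,1],
  [0,0,0,0,0,0,1],
  [0,0,0.4,0,0,0,1],
  [0,0,1,0,0,0,1],
  [0,0,1,0,0,0,1],
  [0,0,1,0,0,0,1],
  [0,0,1,0,0,0,1],
  [0,0,1,0,0,0,1],
  [0,0,0,0,0,0,1],
  [0,0,0,0,0,0,1],
])

```text
t: 33.95
tool_pos: [0.5025, -0.0515, 0.1702]
tool_rot: [3.137, 0.168, 0.003]
contact_force: [-0.5, -0.1, -0.1]
opening: 0.0855
```

Run:
```python
from h import *
o=ctrl.get_obs(); im=ctrl.get_image("wrist"); print(o["t"],pose(o),o["contact_force"],o["opening"])
for r in ctrl.trace(im,"orange")[:1]: print(round(r["p"],2),np.round(rect(r["mask"],im,.048,o),1))
s=ctrl.get_image("scene")["frame"]
a=cv2.resize(im["frame"][60:360,140:500],(480,400),interpolation=cv2.INTER_CUBIC)
b=cv2.resize(s[150:260,250:370],None,fx=400/110,fy=400/110,interpolation=cv2.INTER_CUBIC)[:,:320]
cv2.imwrite("pics/u.png",np.hstack([a,b]))
```

```text
33.95 (array([ 0.5025, -0.0515,  0.1702]), np.float64(6.13), array([ 1.9e-03, -4.0e-04, -1.0e+00])) [-0.51988147 -0.10980617 -0.05694554] 0.08548659321651104
0.56 [500.5 -53.7 119.1  64.4   6.3]
```

View pics/u.png

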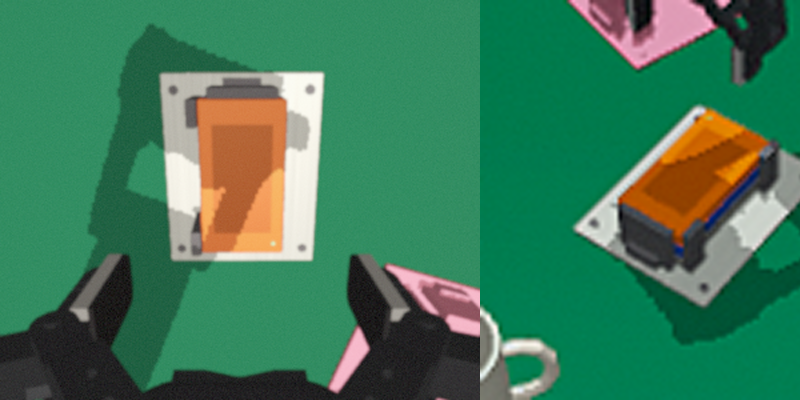

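Orange is at (500.5, -53.7), yaw 6.3°, matching the two below, and the pile looks flush from above. I'll check the open sides for alignment of the lower drives.

Request:
carry_out([
  [-0.6,-1,0,0,0,0,1],
  [-0.6,-1,0,0,0,0,1],
  [-0.6,-1,0,0,0,0,1],
  [-0.6,-1,0,0,0,0,1],
  [-0.6,-1,-0.5,0,0,0,1],
  [0,0,-0.5,0,0,0,1],
  [0,0,0,0,0,0,1],
  [0,0,0,0,0,0,1],
])

```text
t: 34.9
tool_pos: [0.4269, -0.1757, 0.1433]
tool_rot: [-3.135, -0.169, 0.003]
contact_force: [0.0, 0.1, 0.9]
opening: 0.0853
```

Run:
```python
from h import *
o=ctrl.get_obs(); im=ctrl.get_image("wrist"); print(o["t"],pose(o))
c=np.array([.5005,-.0536]);a=np.radians(6.1);X=np.array([np.cos(a),np.sin(a)]);Y=np.array([-X[1],X[0]])
f=cv2.resize(im["frame"],None,fx=5,fy=5,interpolation=cv2.INTER_CUBIC)
pts=[]
for z in(.006,.02,.034,.048):
    P=[np.r_[c+s*60*1e-3*X+t*32e-3*Y,z] for s,t in((1,-1),(-1,-1),(-1,1))]
    uv=w2pix(im,P,o)*5+2; pts.append(uv); cv2.polylines(f,[uv.astype(np.int32).reshape(-1,1,2)],False,(255,255,255),1)
p=np.vstack(pts);l=int(p[:,0].min()-60);t=int(p[:,1].min()-60)
cr=f[t:int(p[:,1].max()+60),l:int(p[:,0].max()+60)]
k=min(800/cr.shape[1],600/cr.shape[0],1)
cv2.imwrite("pics/v.png",cv2.resize(cr,None,fx=k,fy=k))
top=ctrl.get_image("top");cv2.imwrite("pics/w.png",top["frame"])
```

```text
34.9 (array([ 0.4269, -0.1757,  0.1433]), np.float64(6.15), array([-0.0017,  0.0015, -1.    ]))
```

View pics/v.png

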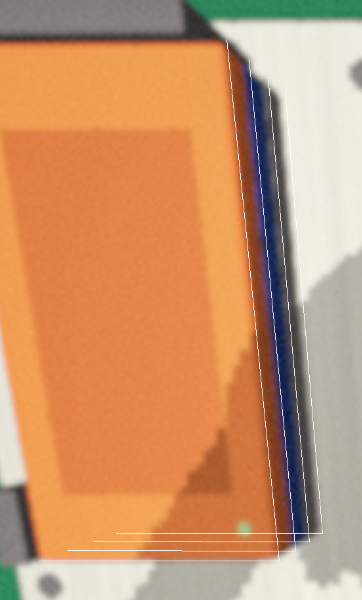

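View pics/w.png

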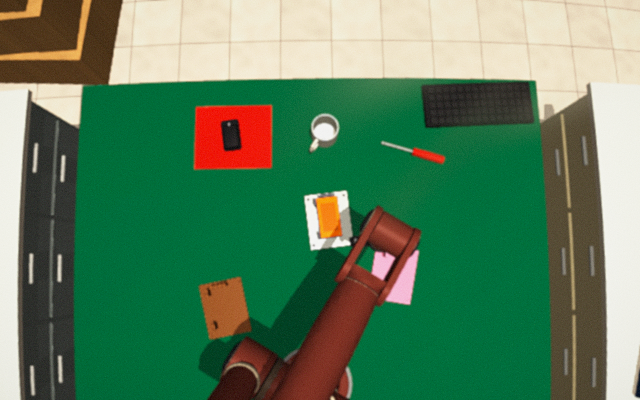

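The open side shows orange, blue and grey faces lying in one plane, with a constant small offset to the drawn model. In the top view, the mouse (231,135), mug (324,128) and screwdriver (415,153) haven't moved. Handing in.

```bash
python3 -c "
from station import ctrl
print(ctrl.finish_job())"
```

```text
the job is handed in; nothing more can be done
None
```

The three drives are piled in the corner of the metal tray, grey at the bottom, then blue, then orange. I handed the job in at about 35 s.

- **Pushing home:** I gripped each drive with 20 N, lowered it until I felt it land at about 5 N or less, and slid it flat. I pushed until motion stopped at the end stop (7–8 N), then at the posts (10–13 N), before stacking the next one. Grey needed a yaw trim of about 0.3° to bear evenly on both posts. Blue and orange butted evenly.
- **Final checks:** The three drives' centres measured within 1 mm of each other, at yaw 6.1–6.3°, each taken from above after its release. A side view showed the -y faces lying in one plane. That view's drawn outline sat about 1 mm off the pile throughout, which is within the camera calibration.
- **Not checked:** I did not separately view the lower two drives' contact with the posts after orange went on.
- **Other items:** The mouse, mug and screwdriver are at the same pixels as at the start. The gripper was clear and open at hand-in.

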